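# Fit the retaining ring to the turntable spindle and hold it spread

### The job

The head of the modelling turntable is back on its spindle and needs its retaining ring. Take the circlip pliers, whose tips are already hooked in the ring, squeeze the handles to their stop so that the ring opens, carry it over and slide it down around the spindle to the groove just above the washer, without forcing it and without disturbing the other things on the table. Finish there still holding: pliers squeezed, ring open and level around the groove, not pressed hard on the washer; do not let it snap in and do not let go.

Things in the scene. Friction and masses are not known exactly. Their poses are not given: they have to be found in the camera images.
- pliers: Steel circlip pliers with black sleeves, 185 mm long, 0.18 kg, flat on the board, bent tips down beyond its edge. Origin on the pivot axis at the underside; x runs to the tips, handles towards -x, z up. The frame belongs to the left (+y) lever: at rest x is the pliers' middle line; when fully squeezed the middle line is 0.21 rad clockwise of x, seen from above.
- pliers_grip (a point): Midway between the handles at rest, 55 mm behind the pivot, 7 mm above the pliers' underside (moves with the left lever). Sleeves: 32 to 124 mm behind the pivot, each 9 mm thick, 14 mm high from the underside up. Here they measure 62 mm over both outsides at rest, 39 mm fully squeezed, when their outsides are parallel.
- pliers_lever (a joint): Angle between the levers: 0 at rest (handles sprung apart, tips together), 0.42 rad where the stop begins to bear (fully squeezed, tips apart); a firm grip flexes them on to about 0.48. Reaching the stop at pliers_grip takes about 10 N; more does no harm.
- pliers_pivot (a point): On the pivot axis, 7 mm above the underside. The tips are 60 mm from it: bent down, with shoulders 9.5 mm below the underside that sit on the ring's lugs, then 2.6 mm pins in the lug holes. The ring stays on the pins, by friction, only while the handles are squeezed.
- board: Fixed plywood board, 165 x 165 mm, 12 mm thick, on which the pliers lie. Origin on the table under the middle of the ring at the start; x points the way the pliers point; the board's plate lies from 50 to 215 mm behind this origin.
- ring: Loose dark steel retaining ring, 2.5 mm thick, open at its -x side, where two lugs with holes hold the pliers' pins; lies flat on the table beyond the board's edge. Inside diameter 33 mm at rest (too small for the spindle), about 38.5 mm fully spread; 46 mm long over the lugs. Origin at the middle of its underside at rest, z up.
- ring_left (a joint): how far the ring's left arm is sprung open: 0 at rest, about 0.33 rad when fully spread
- ring_right (a joint): how far the ring's right arm is sprung open: 0 at rest, about 0.33 rad when fully spread
- ring_mouth (a point): Middle of the opening of the fully spread ring, at half its thickness: the point to bring onto the spindle's axis. It lies 3.7 mm from the ring's middle towards the lugs, so when spread 130 to 135 mm ahead of a grip that is 55 mm behind the pivot, and 10.8 mm below the pliers' underside.
- turntable: Fixed modelling turntable: grey cast foot, aluminium head 244 mm wide whose top is 66 mm above the table and which turns, hub 68 mm wide, on it a steel washer 57 mm wide with its top 78 mm above the table, and through it the upright steel spindle, 35 mm thick, standing 16 mm above the washer with a 3 mm chamfer. Origin at the middle of the foot, on the table.
- spindle_groove (a point): On the spindle's axis at half height of the ring groove, 1.5 mm above the washer's top; the groove is 3 mm wide. The ring resting on the washer is level with it.
- spindle_top (a point): Middle of the spindle's top face, 14.5 mm above the groove.
- tile_nippers: Tile nippers with blue handles, 160 mm long, 16 mm high, lying aside; leave alone
- tile_a: Red tile offcut, 55 x 48 x 7 mm, lying aside; leave alone
- tile_b: Red tile offcut, 62 x 34 x 7 mm, lying aside; leave alone
- marker: Yellow marker with a clear cap, 123 mm long, 17 mm high, lying aside; leave alone

How it is judged:
On the way, in this order (a step that is already met when the one before it is completed fails the run):
1. the pliers are squeezed and the ring is spread on their tips (value of joint pliers_lever above 0.36 rad and value of joint each of ring_left, ring_right above 0.24 rad and contact force between the fingers and pliers above 4 N and contact force between ring and pliers above 1 N), for 0.2 s.
2. the spread ring is held above the end of the spindle (all of step 1 and z of ring_mouth in the frame of spindle_top above 0.001 m and horizontal distance between ring_mouth and spindle_top below 0.02 m), for 0.05 s.
At the end, for the whole second after the job is handed in: Pliers squeezed by the gripper (over 4 N, 0.36 rad) carry the spread ring (arms over 0.24 rad) around the spindle: opening within 5 mm of the axis, 2 mm below to 3 mm above groove level, tilted under 0.12 rad, still, pressing on the turntable under 15 N; pliers touch no turntable part (all of step 1 and horizontal distance between ring_mouth and spindle_groove below 0.005 m and z of ring_mouth in the frame of spindle_groove between -0.002 and 0.003 m and angle between ring's own z axis and vertical below 0.12 rad and linear speed of ring below 0.02 m/s and contact force between ring and turntable below 15 N and contact force between pliers and turntable below 1 N); the arm keeps its last pose, push and grip.
It fails at once if the tile nippers is moved by more than 20 mm (distance of tile_nippers from where it was at the start of the episode above 0.02 m).
It fails at once if the tile a is moved by more than 20 mm (distance of tile_a from where it was at the start of the episode above 0.02 m).
It fails at once if the tile b is moved by more than 20 mm (distance of tile_b from where it was at the start of the episode above 0.02 m).
It fails at once if the marker is moved by more than 20 mm (distance of marker from where it was at the start of the episode above 0.02 m).
It fails at once if the ring is forced against the turntable with more than 40 N (contact force between ring and turntable above 40 N).
It also fails if it takes over 48 s, if anything falls off the work surface, if the arm or the gripper's body presses on something with over 40 N, if the wrist force passes 120 N, or if a joint passes its speed limit or range.

### The arm

A 6-joint arm with a two-finger parallel gripper is mounted at the origin on the work surface. World frame = base frame: x ahead of the robot, y to its left, z up, the work surface at z = 0. Lengths are in m, angles in rad, forces in N, time in s.
With the tool pointing down it reaches from about 0.35 to 0.8 m from the base axis. Payload 7.3 kg.
Tool frame: the origin (TCP) lies midway between the tips of the shut fingers; the grasp point (between the pads) lies 19 mm behind it; z points along the fingers, y is the line along which they close (so a half turn about z gives the same grasp; the last joint's range is limited). The gripper opens to 85 mm and grips with 20 to 120 N. Pads are 22 mm wide; open, the fingers measure 114 mm over their backs; the gripper's body (76 mm by 85 mm) begins 54 mm behind the grasp point. The pads swing forward as they close: fully open they stand 13 mm farther back than shut.
Start: joints at [-1.337, 0.342, 1.524, -0, 1.275, -0.146], TCP at [0.195, -0.488, 0.231] pointing down, gripper open.
Joint ranges: [-2.53, 2.53], [-0.77, 2.02], [0.04, 2.7], [-1, 4.14], [0.28, 2.66], [-3.11, 3.11]. Speed limits (rad/s): [2.57, 2.57, 3.14, 3.14, 3.14, 3.14].

### API

Orientations are given as a unit quaternion [x, y, z, w].
In Python, from workcell import env gives the robot as it stands. The module is installed in compiled form; this text tells all that it offers.
- The arm moves only by the shell command python3 -m creep 'ROWS'. ROWS is a JSON object of lists of equal length, an entry for each row: "offset": the shift along the tool's x, y, z in mm, a list of three; "twist": the turn, a rotation vector about the tool's x, y, z in degrees, a list of three; "claw": the opening in per cent of the stroke, from 0 (shut) to 100 (fully open). In form: {"offset": [[tx, ty, tz], ...], "twist": [[ax, ay, az], ...], "claw": [claw, ...]}. A call has 1 to 8 rows; each row is the pose to reach, as a shift and turn from the pose commanded when the call began, along the tool's axes at that moment; what a row does not reach only later rows make up. A row lasts 1/12 s, in which the tool goes at most 41.7 mm and 7.16 degrees, less where a joint would pass 70% of its speed; a pose out of reach is approached as far as the arm can. A call with a gripper value outside its range is refused whole. The fingers move at their own pace and stop on an object; the grip force is fixed at half the most. Time passes only in rows, so rows that repeat a pose let the fingers close. It gives the time, the measured TCP pose, the force, the opening and the grip force at its end, in the units of the state.
- env.read_state(): the state, without advancing time (a new reading comes with each control period).
- env.grab_frame(name): name is "side" or "top"; returns a dict with "frame" (420x560x3 uint8, blue, green, red), "fov_y" (degrees; the focal length in pixels is half the picture's height over the tangent of half this angle, whatever the lens; pixels are square), "cx", "cy" (the principal point, pixels), "dist" ([k1, k2, p1, p2, k3] as OpenCV has them; the pictures are not rectified), "extrinsics" (4x4, takes a point from world to camera coordinates). Camera axes: x right, y down, z forward; pixel columns grow to the right and rows downward; lengths in m; the calibration is good to about 2 mm. A picture is of the moment at which its call begins. There is no depth.
- env.close_job(): hands the job in; it is judged then, once.
Trained networks look in a picture, given as the dict that the camera call returned (one of the last four; its "shot" number tells which), for a name from the list of things; names that differ only in an ending like _2 or _b are one class to them, and where a whole thing is asked for, a point or a joint stands for the part that bears it (a point fixed in the world has none). Each returns a list of dicts, best first, with "p" (0 to 1); they miss things now and then, are a little off and sometimes report something else, mostly with a low value. They report only what shows in the picture. A call takes as long as a camera call.
- env.boxes_of(picture, label): "centre" ([column, row] in pixels, amid what is visible of it).
- env.cut_out(picture, label): "mask" (420x560 bool, what is visible of it) and "centre" ([column, row] in pixels, amid what is visible of it).
The state is a dict: "time_s": time; "qpos": joint angles; "qvel": joint speeds; "effort": joint torques, N m; "tool_pos": TCP position; "tcp_rot": TCP orientation; "wrist_force": force on the tool from outside, world axes, zero at the start; "wrist_torque": the same for the moment, N m; "grip_width": finger opening in m; "grip_force": force on a finger pad.
Only numpy, scipy, OpenCV 4.12 (cv2) and the standard library are available. Lean on these libraries where they do the work, as an engineer would, in place of code of your own. Each camera call takes 0.05 s, during which the arm holds its last target. There are 200 camera calls.

## Working session

There is one attempt and no reset: what is moved stays moved. The work goes in short steps, Python scripts to look and compute and a shell command to move; the robot and the scene stay as the last step left them, time stands still between calls to the robot, and variables do not carry over. Pictures are saved under pics/ and viewed, at most 10 in all, crops included, and the job is handed in when it is done.

```bash
mkdir -p pics; cat > h.py <<'E'
import numpy as np, cv2
from workcell import env
def K(p):
    h=p["frame"].shape[0]; f=h/2/np.tan(np.radians(p["fov_y"])/2)
    return np.array([[f,0,p["cx"]],[0,f,p["cy"]],[0,0,1]])
def ray(p,uv):
    n=cv2.undistortPoints(np.array([[uv]],float),K(p),np.array(p["dist"],float))[0,0]
    E=np.array(p["extrinsics"]);R,t=E[:3,:3],E[:3,3]
    d=R.T@np.array([n[0],n[1],1]);return -R.T@t,d/np.linalg.norm(d)
def atz(p,uv,z):
    o,d=ray(p,uv);return o+d*(z-o[2])/d[2]
def tri(rs):
    A=np.zeros((3,3));b=np.zeros(3)
    for o,d in rs:
        M=np.eye(3)-np.outer(d,d);A+=M;b+=M@o
    return np.linalg.solve(A,b)
def proj(p,X):
    E=np.array(p["extrinsics"]);r,_=cv2.Rodrigues(E[:3,:3])
    return cv2.projectPoints(np.array(X,float).reshape(-1,1,3),r,E[:3,3],K(p),np.array(p["dist"],float))[0][:,0]
E
python3 - <<'E'
from h import *
np.set_printoptions(precision=4,suppress=True)
s=env.read_state();print(s)
P={}
for n in("side","top"):
    p=env.grab_frame(n);P[n]=p;cv2.imwrite(f"pics/{n}0.png",p["frame"])
    print(n,p["fov_y"],p["cx"],p["cy"],p["dist"],ray(p,(280,210)))
    for l in("pliers","ring","board","turntable","tile_nippers","tile_a","marker"):
        print(l,[(np.round(r["centre"],1),round(r["p"],2)) for r in env.boxes_of(p,l)][:3])
E
```

```text
{'time_s': 0.0, 'qpos': array([-1.337 ,  0.3427,  1.525 ,  0.    ,  1.2754, -0.146 ]), 'qvel': array([-0.0015, -0.0002,  0.0007,  0.0012, -0.0005, -0.0001]), 'effort': array([  0.0002, -43.3674, -24.6011,  -0.0002,   0.0078,  -0.    ]), 'tool_pos': array([ 0.1946, -0.4872,  0.2306]), 'tcp_rot': array([ 0.982 ,  0.1888, -0.    , -0.0008]), 'wrist_force': array([ 0.1326, -0.3615, -0.3909]), 'wrist_torque': array([ 0.0302, -0.0346,  0.0231]), 'grip_force': 0.0, 'grip_width': 0.08561999758853577}
side 56.019498781776996 289.9445657307225 217.23000867708006 [-0.0853  0.      0.      0.      0.    ] (array([ 0.5134, -0.8431,  0.7303]), array([ 0.0824,  0.8047, -0.588 ]))
pliers [(array([232.4, 199.1]), 0.82)]
ring []
board [(array([226.8, 212.5]), 0.97)]
turntable [(array([293.9, 270.9]), 0.58)]
tile_nippers [(array([261.1, 387.2]), 0.67), (array([265. , 161.8]), 0.46)]
tile_a [(array([340. , 224.2]), 0.49), (array([351.7, 274.9]), 0.47)]
marker [(array([261.9, 385. ]), 0.43), (array([267.8, 160.6]), 0.38)]
top 51.279357003497736 284.7034389043067 206.17444278567382 [0.0333 0.     0.     0.     0.    ] (array([ 0.4217, -0.0064,  1.1806]), array([ 0.1519,  0.0148, -0.9883]))
pliers [(array([211.5, 258. ]), 0.96), (array([207.8, 212. ]), 0.71)]
ring []
board [(array([220.5, 265.5]), 0.62)]
turntable [(array([345.7, 199.5]), 0.85)]
tile_nippers [(array([452. , 234.6]), 0.97), (array([205.8, 212.4]), 0.24)]
tile_a [(array([264.3, 147.3]), 0.7), (array([334.8, 151.5]), 0.59)]
marker [(array([111.6, 217.2]), 0.68)]
```

View pics/side0.png

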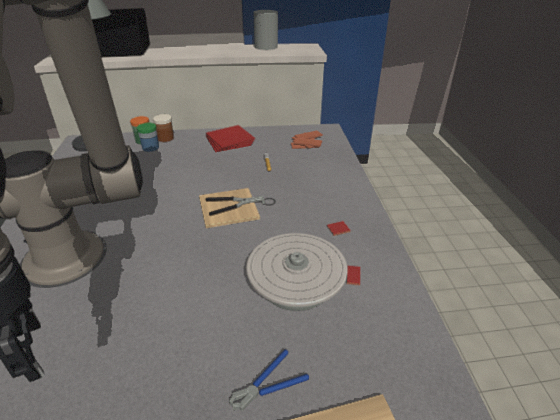

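View pics/top0.png

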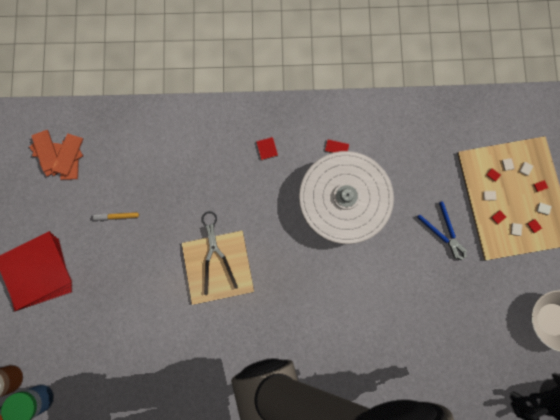

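The side view shows the pliers on the board near (228,205), the ring near (269,201) and the spindle near (296,260). In the top view the ring is at (209,219), the pivot at about (212,245), the handle ends at about (207,292) and (235,287), and the spindle at (346,195). I'll enlarge these areas next.

```bash
python3 - <<'E'
from h import *
np.set_printoptions(precision=1,suppress=True)
C=[("side",195,180,100,75),("side",240,225,100,75),("top",180,205,100,100*3//4+22),("top",300,150,100,75)]
out=[]
P={n:env.grab_frame(n) for n in("side","top")}
for n,x,y,w,h in C:
    out.append(cv2.resize(P[n]["frame"][y:y+h,x:x+w],(400,300 if h==75 else 300+88),interpolation=cv2.INTER_CUBIC))
top=np.hstack(out[:2]); 
def fit(i,h=300): return i[:h]
bot=np.hstack([cv2.resize(P["top"]["frame"][205:302,170:299],(400,300),interpolation=cv2.INTER_CUBIC),out[3]])
cv2.imwrite("pics/c0.png",np.vstack([top,bot]))
for n in P:
  for l in("pliers","pliers_pivot","turntable","board","ring_left"):
    r=env.cut_out(P[n],l)
    for q in r[:2]:
        m=q["mask"];ys,xs=np.nonzero(m);print(n,l,round(q["p"],2),np.array(q["centre"]),m.sum(),xs.min(),xs.max(),ys.min(),ys.max())
        if l=="board" : print(cv2.minAreaRect(np.c_[xs,ys].astype(np.int32)))
E
```

```text
side pliers 0.96 [230.7 198. ] 461 206 264 195 215
side pliers 0.62 [353.4 273.7] 224 347 359 266 283
side pliers_pivot 0.65 [231.  199.9] 478 206 263 196 215
side turntable 0.71 [294.8 271.9] 5955 247 346 233 311
side turntable 0.31 [236.6 205. ] 241 209 262 199 215
side board 0.83 [227.7 210.8] 1399 199 258 188 227
((228.73406982421875, 207.57151794433594), (33.629066467285156, 55.99934387207031), 81.52884674072266)
top pliers 0.59 [209.9 257.2] 532 204 236 224 294
top pliers 0.48 [337.1 149.9] 241 325 348 140 153
top pliers_pivot 0.75 [207.9 257.3] 516 204 236 225 293
top turntable 0.84 [345.  197.5] 6937 298 393 152 244
top turntable 0.19 [212.8 253.7] 474 204 237 224 293
top board 0.96 [219.  267.2] 3351 183 253 231 303
((217.13055419921875, 267.07073974609375), (62.6280632019043, 63.63112258911133), 79.15969848632812)
```

View pics/c0.png

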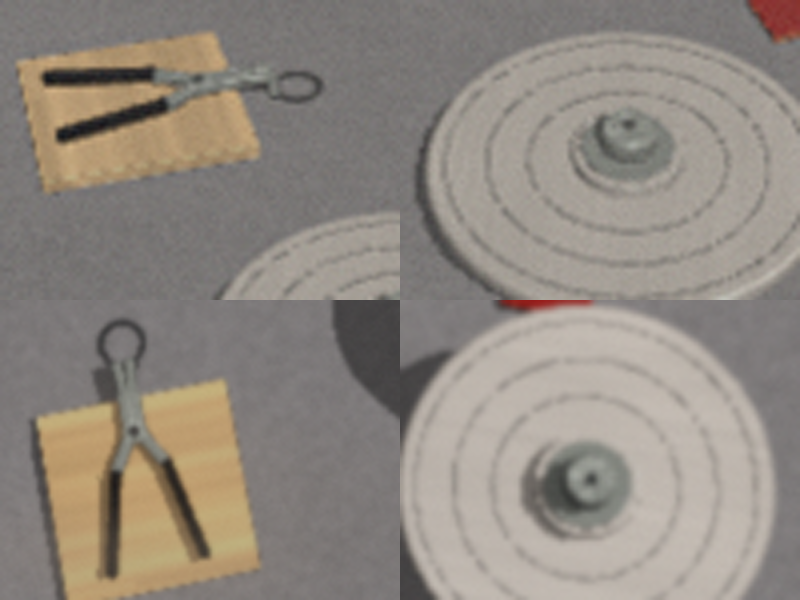

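The crops show the following:
- **Ring centre:** about (269.4,201.1) in side and (209.0,218.5) in top.
- **Pivot rivet:** about (243.9,199.1) in side and (212.9,246.9) in top.
- **Spindle centre hole:** about (296.6,255.9) in side and (347.4,194.6) in top.

```bash
python3 - <<'E'
from h import *
np.set_printoptions(precision=4,suppress=True)
P={n:env.grab_frame(n) for n in("side","top")}
s=lambda X,Y,x0=195,y0=180:(x0+(X+.5)/4-.5,y0+(Y+.5)/4-.5)
t=lambda X,Y:(170+(X+.5)/3.1-.5,205+(Y+.5)/3.093-.5)
D={"ring":(s(299,86),t(122,43),.001),"pivot":(s(197,78),t(134,131),.026),
"Lend":(s(45,77),t(108,275),.026),"Rend":(s(60,136),t(206,256),.026),"Lst":(s(155,74),t(115,172),.026),"Rst":(s(165,103),t(166,160),.026),
"spindle":(s(228,125,240,225),(300+191/4-.4,150+180/4-.4),.094)}
for k,(a,b,z) in D.items():
    print(k,"tri",tri([ray(P["side"],a),ray(P["top"],b)]),"side@z",atz(P["side"],a,z),"top@z",atz(P["top"],b,z))
# head-ellipse centre check
for n in P:
    m=env.cut_out(P[n],"turntable")[0]["mask"].astype(np.uint8)
    c=max(cv2.findContours(m,0,1)[0],key=cv2.contourArea)[:,0]
    for z in(.066,.06): 
        X=np.array([atz(P[n],q,z)[:2] for q in cv2.convexHull(c)[:,0].astype(float)])
        A=np.c_[2*X,np.ones(len(X))];v=np.linalg.lstsq(A,(X**2).sum(1),rcond=None)[0];print(n,z,v[:2],np.sqrt(v[2]+v[:2]@v[:2]))
from scipy.spatial.transform import Rotation as R
print(R.from_quat(env.read_state()["tcp_rot"]).as_matrix())
E
```

```text
ring tri [0.5853 0.2046 0.0024] side@z [0.5863 0.2068 0.001 ] top@z [0.5846 0.2048 0.001 ]
pivot tri [0.5051 0.19   0.0258] side@z [0.5049 0.1896 0.026 ] top@z [0.5053 0.1899 0.026 ]
Lend tri [0.3851 0.2125 0.0195] side@z [0.3858 0.2027 0.026 ] top@z [0.3857 0.2113 0.026 ]
Rend tri [0.3995 0.1302 0.0207] side@z [0.4008 0.1229 0.026 ] top@z [0.3991 0.1295 0.026 ]
Lst tri [0.4715 0.207  0.0202] side@z [0.4721 0.1984 0.026 ] top@z [0.4711 0.2059 0.026 ]
Rst tri [0.4797 0.1633 0.0223] side@z [0.4795 0.158  0.026 ] top@z [0.48   0.1628 0.026 ]
spindle tri [ 0.6233 -0.1608  0.0946] side@z [ 0.6232 -0.1602  0.094 ] top@z [ 0.6235 -0.1609  0.094 ]
side 0.066 [ 0.6216 -0.1685] 0.12308586601032732
side 0.06 [ 0.6226 -0.1624] 0.12419761764574576
top 0.066 [ 0.623  -0.1596] 0.1211957092136573
top 0.06 [ 0.6241 -0.1604] 0.12184811415066274
[[ 0.9288  0.3707  0.    ]
 [ 0.3707 -0.9288 -0.0001]
 [-0.      0.0001 -1.    ]]
```

```bash
cat >> h.py <<'E'
from scipy.spatial.transform import Rotation as R
def off(target,yaw=None):
    "shift in mm along current tool axes to bring TCP to target; twist about tool z in deg for tool x heading yaw"
    s=env.read_state();M=R.from_quat(s["tcp_rot"]).as_matrix()
    o=M.T@(np.array(target)-s["tool_pos"])*1000
    y=np.arctan2(M[1,0],M[0,0]);print("t",round(s["time_s"],2),"pos",s["tool_pos"].round(4),"yaw",round(y,4),"tilt",M[2].round(4),"F",s["wrist_force"].round(1),"w",round(s["grip_width"],4),"gf",round(s["grip_force"],1))
    print("offset",o.round(1), "twist z", None if yaw is None else round(-np.degrees(yaw-y),2))
E
python3 -m creep '{"offset":[[20,-12,0],[55,-33,0],[90,-54,0],[125,-75,0],[160,-96,0],[195,-117,0],[230,-138,0],[260,-156,0]],"twist":[[0,0,0],[0,0,3],[0,0,6],[0,0,9],[0,0,11.2],[0,0,11.2],[0,0,11.2],[0,0,11.2]],"claw":[100,100,100,100,100,100,100,100]}'
python3 -c "
from h import *
off([.4511,.1799,.1],.185)"
```

```text
time_s: 2.27
tool_pos: [0.3794, -0.2441, 0.2316]
tcp_rot: [0.996, 0.092, 0.0, 0.0]
wrist_force: [0.3, 0.5, 0.1]
grip_width: 0.0859
grip_force: 0.0
t 2.27 pos [ 0.3794 -0.2441  0.2316] yaw 0.1846 tilt [ 6.e-04  3.e-04 -1.e+00] F [0.3 0.5 0.1] w 0.0859 gf 0.0
offset [ 148.3 -403.7  131.5] twist z -0.02
```

```bash
python3 -m creep '{"offset":[[15,-35,0],[30,-72,0],[44,-110,0],[58,-148,0],[72,-186,0],[86,-224,0],[100,-262,0],[110,-295,0]],"twist":[[0,0,0],[0,0,0],[0,0,0],[0,0,0],[0,0,0],[0,0,0],[0,0,0],[0,0,0]],"claw":[100,100,100,100,100,100,100,100]}'
python3 -m creep '{"offset":[[12,-25,15],[24,-55,35],[34,-82,60],[38,-100,85],[38,-108,110],[38,-109,128],[38,-109,131],[38,-109,131]],"twist":[[0,0,0],[0,0,0],[0,0,0],[0,0,0],[0,0,0],[0,0,0],[0,0,0],[0,0,0]],"claw":[100,100,100,100,100,100,100,100]}'
python3 - <<'E'
from h import *
off([.4511,.1799,.012],.185)
P={n:env.grab_frame(n) for n in("side","top")}
a=P["side"]["frame"][160:260,170:303];b=P["top"]["frame"][195:345,150:350]
cv2.imwrite("pics/c1.png",np.hstack([cv2.resize(i,(400,300),interpolation=2) for i in(a,b)]))
E
```

```text
time_s: 2.93
tool_pos: [0.4325, 0.0664, 0.2316]
tcp_rot: [0.996, 0.092, 0.001, -0.0]
wrist_force: [0.7, -0.1, 0.2]
grip_width: 0.0851
grip_force: 0.0
time_s: 3.6
tool_pos: [0.4491, 0.1779, 0.0995]
tcp_rot: [0.996, 0.092, -0.001, 0.0]
wrist_force: [0.3, 0.8, -0.0]
grip_width: 0.0851
grip_force: 0.0
t 3.6 pos [0.4491 0.1779 0.0995] yaw 0.1847 tilt [-2.6e-03  2.0e-04 -1.0e+00] F [ 0.3  0.8 -0. ] w 0.0851 gf 0.0
offset [ 2.6 -1.7 87.5] twist z -0.02
```

View pics/c1.png

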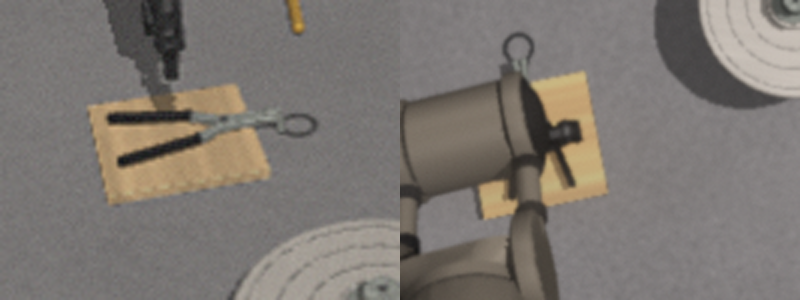

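```bash
python3 -m creep '{"offset":[[1,-1,15],[2,-2,35],[3,-2,55],[3,-2,70],[3,-2,80],[3,-2,88],[3,-2,90],[3,-2,90]],"twist":[[0,0,0],[0,0,0],[0,0,0],[0,0,0],[0,0,0],[0,0,0],[0,0,0],[0,0,0]],"claw":[100,100,100,100,100,100,100,100]}'
python3 -m creep '{"offset":[[0,0,0],[0,0,0],[0,0,0]],"twist":[[0,0,0],[0,0,0],[0,0,0]],"claw":[80,75,75]}'
python3 -c "
from h import *
off([.4511,.1799,.012],.185)"
```

```text
time_s: 4.37
tool_pos: [0.4527, 0.1804, 0.0106]
tcp_rot: [0.996, 0.092, 0.0, 0.0]
wrist_force: [0.1, 0.1, -0.6]
grip_width: 0.0854
grip_force: 0.0
time_s: 4.62
tool_pos: [0.4531, 0.1806, 0.0113]
tcp_rot: [0.996, 0.092, 0.001, -0.0]
wrist_force: [-0.6, -0.0, 4.4]
grip_width: 0.0638
grip_force: 2.9
t 4.62 pos [0.4531 0.1806 0.0113] yaw 0.1844 tilt [ 0.002  0.    -1.   ] F [-0.6 -0.   4.4] w 0.0638 gf 2.9
offset [-2.1  0.4 -0.7] twist z -0.04
```

```bash
python3 -m creep '{"offset":[[0,0,0],[0,0,-1],[0,0,-2],[0,0,-2],[0,0,-2],[0,0,-2]],"twist":[[0,0,0],[0,0,0],[0,0,0],[0,0,0],[0,0,0],[0,0,0]],"claw":[68,60,50,40,30,20]}'
python3 -m creep '{"offset":[[0,0,0],[0,0,0],[0,0,0],[0,0,0]],"twist":[[0,0,0],[0,0,0],[0,0,0],[0,0,0]],"claw":[10,0,0,0]}'
python3 - <<'E'
from h import *
off([.4511,.1799,.012],.185)
P={n:env.grab_frame(n) for n in("side","top")}
a=P["side"]["frame"][175:250,195:295];b=P["top"]["frame"][195:270,170:270]
cv2.imwrite("pics/c2.png",np.hstack([cv2.resize(i,(400,300),interpolation=2) for i in(a,b)]))
E
```

```text
time_s: 5.12
tool_pos: [0.4537, 0.181, 0.0145]
tcp_rot: [0.996, 0.092, 0.002, -0.0]
wrist_force: [-3.4, 0.0, 18.2]
grip_width: 0.0329
grip_force: 57.8
time_s: 5.45
tool_pos: [0.4537, 0.181, 0.0145]
tcp_rot: [0.996, 0.092, 0.002, -0.0]
wrist_force: [-3.1, 0.3, 17.8]
grip_width: 0.0329
grip_force: 57.8
t 5.45 pos [0.4537 0.181  0.0145] yaw 0.1843 tilt [ 4.1e-03 -3.0e-04 -1.0e+00] F [-3.1  0.3 17.8] w 0.0329 gf 57.8
offset [-2.8  0.6  2.5] twist z -0.04
```

View pics/c2.png

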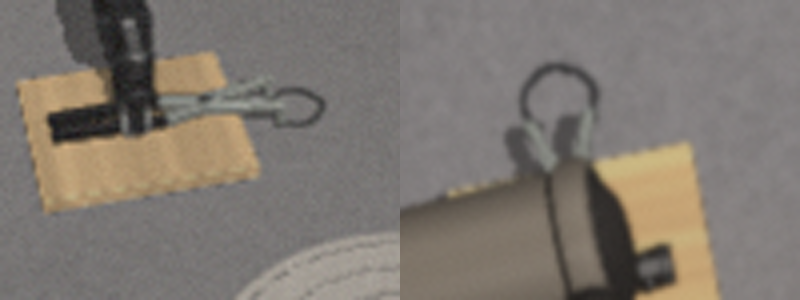

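The ring is spread on the tips in both views. In the right crop the ring's opening is wide around (560,95), and the handles are closed in the pads. Next is the lift.

```bash
python3 -m creep '{"offset":[[0,0,-3],[0,0,-8],[0,0,-15],[0,0,-30],[0,0,-50],[0,0,-75],[0,0,-95],[0,0,-110]],"twist":[[0,0,0],[0,0,0],[0,0,0],[0,0,0],[0,0,0],[0,0,0],[0,0,0],[0,0,0]],"claw":[0,0,0,0,0,0,0,0]}'
python3 -m creep '{"offset":[[0,0,-10],[0,0,-18],[0,0,-20],[0,0,-20]],"twist":[[0,0,0],[0,0,0],[0,0,0],[0,0,0]],"claw":[0,0,0,0]}'
python3 - <<'E'
from h import *
off([.4511,.1799,.012],.185)
P={n:env.grab_frame(n) for n in("side","top")}
a=P["side"]["frame"][125:225,180:313];b=P["top"]["frame"][175:250,160:260]
cv2.imwrite("pics/c3.png",np.vstack([np.hstack([cv2.resize(i,(400,300),interpolation=2) for i in(a,b)])]))
E
```

```text
time_s: 6.22
tool_pos: [0.4525, 0.1805, 0.1242]
tcp_rot: [0.996, 0.092, 0.001, -0.0]
wrist_force: [-0.1, 0.2, -1.9]
grip_width: 0.0316
grip_force: 59.6
time_s: 6.55
tool_pos: [0.4523, 0.1804, 0.1426]
tcp_rot: [0.996, 0.092, 0.0, 0.0]
wrist_force: [-0.1, 0.6, -2.6]
grip_width: 0.0316
grip_force: 59.6
t 6.55 pos [0.4523 0.1804 0.1426] yaw 0.1843 tilt [ 5.e-04  1.e-04 -1.e+00] F [-0.1  0.6 -2.6] w 0.0316 gf 59.6
offset [ -1.4   0.3 130.6] twist z -0.04
```

View pics/c3.png

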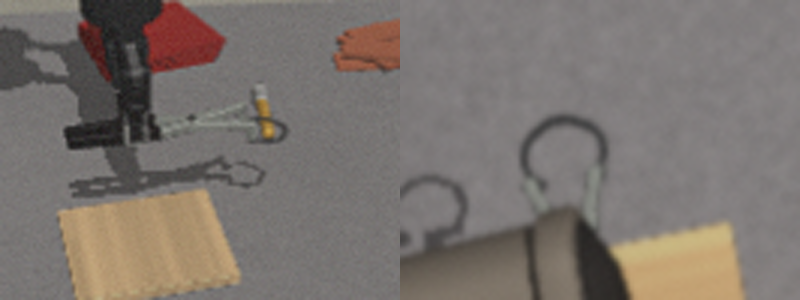

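Both views show the ring still spread on the pins and level, near (268,128) in the side crop and (564,158) in the top crop. I'll carry it over to the spindle.

```bash
python3 -m creep '{"offset":[[-1,8,0],[-2,25,0],[-4,48,0],[-6,75,0],[-8,102,0],[-10,129,0],[-11,156,0],[-12,180,0]],"twist":[[0,0,0],[0,0,0],[0,0,0],[0,0,0],[0,0,0],[0,0,0],[0,0,0],[0,0,0]],"claw":[0,0,0,0,0,0,0,0]}'
python3 -m creep '{"offset":[[-1,26,0],[-3,52,0],[-5,78,0],[-7,104,0],[-9,130,0],[-11,155,0],[-12,175,0],[-12,185,0]],"twist":[[0,0,0],[0,0,0],[0,0,0],[0,0,0],[0,0,0],[0,0,0],[0,0,0],[0,0,0]],"claw":[0,0,0,0,0,0,0,0]}'
python3 - <<'E'
from h import *
off([.4955,-.1845,.1426],.185)
s=env.read_state();M=R.from_quat(s["tcp_rot"]).as_matrix()
P={n:env.grab_frame(n) for n in("side","top")}
c=s["tool_pos"]+M@np.array([.130,0,.0135])
print("pred mouth",c)
W=[("side",260,205),("top",300,140)]; out=[]
th=np.linspace(0,2*np.pi,120)
for ov in(0,1):
  row=[]
  for n,x,y in W:
    i=cv2.resize(P[n]["frame"][y:y+75,x:x+100],(400,300),interpolation=2)
    if ov:
      f=lambda X:((proj(P[n],X)-[x,y]+.5)*4-.5)
      circ=lambda c,r:np.array([c+r*np.array([np.cos(t),np.sin(t),0]) for t in th])
      for cc,r,col in((c,.0193,(0,255,0)),(np.array([.6233,-.1606,.094]),.0145,(0,0,255)),(np.array([.6233,-.1606,.078]),.0285,(255,0,0))):
        for q in f(circ(cc,r)): cv2.circle(i,tuple(int(v) for v in q.round()),0,col,-1)
    row.append(i)
  out.append(np.hstack(row))
cv2.imwrite("pics/c4.png",np.vstack(out))
for n in P: cv2.imwrite(f"raw4{n}.png",P[n]["frame"])
E
```

```text
time_s: 7.32
tool_pos: [0.4731, -0.0007, 0.1416]
tcp_rot: [0.996, 0.092, -0.001, 0.0]
wrist_force: [-0.1, -0.5, -2.4]
grip_width: 0.0321
grip_force: 59.7
time_s: 7.98
tool_pos: [0.4952, -0.1855, 0.1415]
tcp_rot: [0.996, 0.091, -0.0, 0.0]
wrist_force: [0.2, -1.0, -1.6]
grip_width: 0.0322
grip_force: 59.7
t 7.98 pos [ 0.4952 -0.1855  0.1415] yaw 0.1823 tilt [-1.e-03  2.e-04 -1.e+00] F [ 0.2 -1.  -1.6] w 0.0322 gf 59.7
offset [ 0.5 -0.9 -1.1] twist z -0.16
pred mouth [ 0.62301319 -0.16195354  0.12787754]
```

View pics/c4.png

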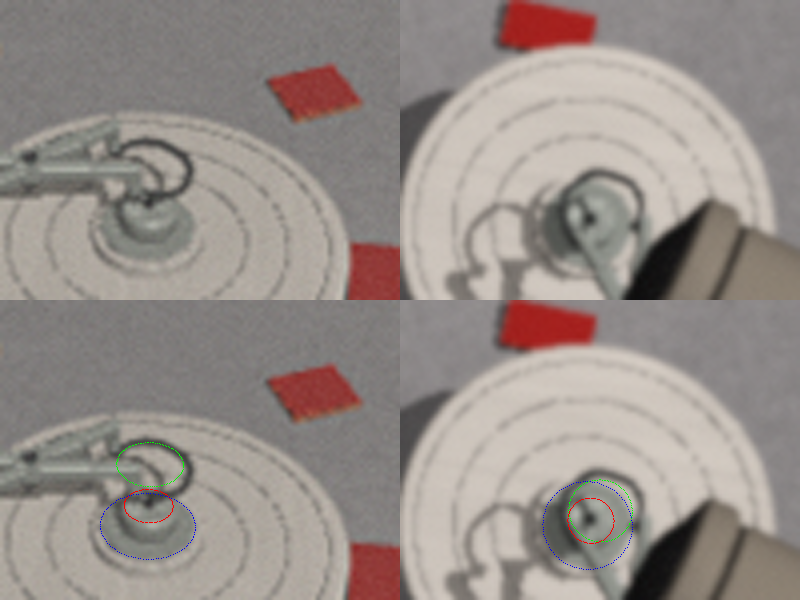

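The red and blue circles, my spindle top and washer, match in both views. The green circle, my predicted ring mouth, is about 2 mm short of the real ring, which reaches (191,170) in side and (603,171) in top. I'll measure that numerically.

```bash
cat > prof.py <<'E'
from h import *
np.set_printoptions(precision=1,suppress=True,linewidth=150)
def ringprof(c,u,P):
    "radius (mm) of darkest point and half-depth inner/outer edges, along directions from c in the plane of the ring"
    v=np.array([-u[1],u[0],0]);rr=np.arange(.012,.030,.00025)
    for n in P:
        g=cv2.cvtColor(P[n]["frame"],cv2.COLOR_BGR2GRAY).astype(np.float32)
        for a in range(-100,101,20):
            d=np.cos(np.radians(a))*u+np.sin(np.radians(a))*v
            q=proj(P[n],[c+r*d for r in rr]).astype(np.float32)
            s=cv2.remap(g,q[:,:1],q[:,1:],cv2.INTER_CUBIC)[:,0]
            k=np.argmin(s);w=np.clip(np.minimum(s[:max(k-12,0)+1].max() if k>0 else s[0],s[k:].max())-s,0,None)
            m=np.abs(rr-rr[k])<.003;w=np.clip(.5*(s.max()-s.min())+s.min()-s,0,None)*m
            print(n,a,"rmin",round(rr[k]*1e3,2),"centroid",round(float((w*rr).sum()/w.sum()*1e3),2),"depth",round(float(s.min())),round(float(np.median(s))))
E
python3 - <<'E'
from prof import *
s=env.read_state();M=R.from_quat(s["tcp_rot"]).as_matrix()
P={n:env.grab_frame(n) for n in("side","top")}
c=s["tool_pos"]+M@np.array([.130,0,.0135])
ringprof(c,M[:,0]*[1,1,0],P)
E
```

```text
side -100 rmin 28.5 centroid 27.85 depth 65 115
side -80 rmin 27.75 centroid 27.56 depth 78 113
side -60 rmin 26.75 centroid 26.7 depth 70 154
side -40 rmin 24.25 centroid 24.21 depth 71 162
side -20 rmin 22.5 centroid 22.53 depth 69 154
side 0 rmin 21.25 centroid 21.38 depth 63 136
side 20 rmin 18.75 centroid 18.75 depth 73 144
side 40 rmin 19.25 centroid 19.21 depth 69 138
side 60 rmin 19.75 centroid 19.69 depth 82 135
side 80 rmin 20.25 centroid 20.25 depth 70 125
side 100 rmin 21.0 centroid 20.98 depth 79 133
top -100 rmin 21.75 centroid 21.71 depth 109 142
top -80 rmin 23.0 centroid 22.84 depth 109 152
top -60 rmin 22.75 centroid 22.86 depth 94 151
top -40 rmin 22.25 centroid 22.21 depth 99 152
top -20 rmin 22.0 centroid 21.92 depth 94 147
top 0 rmin 23.0 centroid 22.87 depth 89 143
top 20 rmin 22.75 centroid 22.69 depth 82 137
top 40 rmin 23.5 centroid 23.23 depth 88 128
top 60 rmin 24.5 centroid 24.21 depth 84 99
top 80 rmin 24.0 centroid 24.12 depth 65 85
top 100 rmin 24.75 centroid 24.77 depth 63 100
```

```bash
cat > fit.py <<'E'
from h import *
from scipy.optimize import least_squares
np.set_printoptions(precision=2,suppress=True,linewidth=150)
def fit(P,c,u,z=None,rng=100,skip=()):
    v=np.array([-u[1],u[0],0]);rr=np.arange(.015,.031,.0002);Q=[];D=[];T=[]
    for n in P:
        o=ray(P[n],(280,210))[0]
        g=cv2.cvtColor(P[n]["frame"],cv2.COLOR_BGR2GRAY).astype(np.float32)
        for a in range(-rng,rng+1,10):
            if any(n==k and lo<=a<=hi for k,lo,hi in skip): continue
            d=np.cos(np.radians(a))*u+np.sin(np.radians(a))*v
            q=proj(P[n],[c+r*d for r in rr]).astype(np.float32)
            s=cv2.remap(g,q[:,:1],q[:,1:],cv2.INTER_CUBIC)[:,0];k=np.argmin(s)
            if s[k]>112 or k in(0,len(rr)-1): continue
            X=c+rr[k]*d;e=X-o;Q.append(X);D.append(e/e[2]);T.append((n,a))
    Q=np.array(Q);D=np.array(D)
    def loc(p):
        X=Q+D*(p[2] if z is None else z-c[2]);x=X-c;return x@u-p[0],x@v-p[1]
    f=lambda p:(lambda a,b:(np.hypot(a,b)-p[3])*1e3)(*loc(p))
    r=least_squares(f,[0,0,0,.0205],loss="soft_l1",f_scale=.4,x_scale=.001)
    print("fwd,left,up,radius mm",r.x*1e3,"rms",np.sqrt((r.fun**2).mean()).round(2))
    F=f(r.x)
    for n in P: print(n,[(T[i][1],round(float(F[i]),1)) for i in range(len(T)) if T[i][0]==n])
    return r.x
E
python3 - <<'E'
from fit import *
s=env.read_state();M=R.from_quat(s["tcp_rot"]).as_matrix();u=M[:,0]*[1,1,0]
P={n:env.grab_frame(n) for n in("side","top")}
c=s["tool_pos"]+M@np.array([.130,0,.0135]);print(s["tool_pos"],c)
fit(P,c,u);fit(P,c,u,skip=[("side",-100,-70),("top",50,100)])
fit({"top":P["top"]},c,u,z=c[2],skip=[("top",70,100)]);fit({"side":P["side"]},c,u,z=c[2])
E
```

```text
[ 0.5  -0.18  0.14] [ 0.62 -0.16  0.13]
fwd,left,up,radius mm [-1.35 -0.63 -3.05 24.38] rms 0.74
side [(-100, -0.9), (-90, -0.0), (-80, 0.5), (-70, 0.6), (-60, 0.2), (-50, -0.0), (-40, -0.0), (-30, 0.0), (-20, -0.0), (-10, -0.1), (0, -0.4), (10, -0.7), (20, -1.6), (30, -1.4), (40, -0.8), (50, 0.4), (60, 0.2), (70, -0.1), (80, 0.5), (90, 0.6), (100, 0.6)]
top [(-100, -1.7), (-90, -0.3), (-80, -0.2), (-70, 0.3), (-60, 0.6), (-50, 0.4), (-40, 0.1), (-30, -0.5), (-20, 0.2), (-10, 0.5), (0, 0.5), (10, 0.1), (20, -0.1), (30, -0.7), (40, -0.2), (50, 0.2), (60, 0.1), (70, 0.5), (80, 0.6), (90, -2.4), (100, -1.9)]
fwd,left,up,radius mm [-1.77 -0.53 -3.21 24.72] rms 0.6
side [(-60, 0.1), (-50, -0.0), (-40, 0.0), (-30, 0.1), (-20, 0.1), (-10, 0.1), (0, -0.3), (10, -0.5), (20, -1.5), (30, -1.3), (40, -0.7), (50, 0.4), (60, 0.2), (70, -0.2), (80, 0.4), (90, 0.4), (100, 0.3)]
top [(-100, -1.9), (-90, -0.5), (-80, -0.3), (-70, 0.3), (-60, 0.6), (-50, 0.5), (-40, 0.2), (-30, -0.4), (-20, 0.3), (-10, 0.6), (0, 0.6), (10, 0.2), (20, -0.1), (30, -0.7), (40, -0.3)]
fwd,left,up,radius mm [-1.03 -0.28  0.   23.75] rms 0.46
top [(-100, -1.2), (-90, -0.0), (-80, -0.0), (-70, 0.4), (-60, 0.5), (-50, 0.3), (-40, -0.1), (-30, -0.8), (-20, -0.1), (-10, 0.2), (0, 0.3), (10, -0.1), (20, -0.3), (30, -0.7), (40, -0.2), (50, 0.3), (60, 0.4)]
fwd,left,up,radius mm [-3.28 -3.98 -1.28 24.74] rms 0.59
side [(-100, -1.5), (-90, -0.5), (-80, 0.2), (-70, 0.4), (-60, 0.1), (-50, 0.0), (-40, 0.2), (-30, 0.2), (-20, 0.3), (-10, 0.2), (0, -0.1), (10, -0.4), (20, -1.3), (30, -1.2), (40, -0.6), (50, 0.4), (60, 0.2), (70, -0.2), (80, 0.3), (90, 0.3), (100, 0.1)]
```

```bash
python3 -m creep '{"offset":[[0,-1,3],[0,-1,8],[0,-1,14],[0,-1,19],[0,-1,22],[0,-1,22],[0,-1,22]],"twist":[[0,0,0],[0,0,0],[0,0,0],[0,0,0],[0,0,0],[0,0,0],[0,0,0]],"claw":[0,0,0,0,0,0,0]}'
python3 - <<'E'
from fit import *
off([.4955,-.1845,.1426],.185)
s=env.read_state();M=R.from_quat(s["tcp_rot"]).as_matrix();u=M[:,0]*[1,1,0]
P={n:env.grab_frame(n) for n in("side","top")}
c=s["tool_pos"]+M@np.array([.130,0,.0145]);print((c*1e3))
fit(P,c,u,skip=[("side",-100,-70),("top",70,100)])
out=[];v=np.array([-u[1],u[0],0])
for n,x,y in(("side",275,223),("top",325,170)):
    i=cv2.resize(P[n]["frame"][y:y+50,x:x+50],(400,400),interpolation=2);j=i.copy()
    for cc,r,col in((c+[0,0,-.001],.01925,(0,255,0)),(np.array([.6233,-.1606,.094]),.0145,(0,0,255)),(np.array([.6233,-.1606,.091]),.0175,(255,255,0))):
        for t in np.linspace(0,6.28,100):
            q=(proj(P[n],cc+r*(np.cos(t)*u+np.sin(t)*v))[0]-[x,y]+.5)*8-.5;cv2.circle(j,tuple(int(w) for w in q.round()),1,col,-1)
    out.append(np.vstack([i,j]))
cv2.imwrite("pics/c5.png",cv2.resize(np.hstack(out),(600,600)))
E
```

```text
time_s: 8.87
tool_pos: [0.4954, -0.1817, 0.12]
tcp_rot: [0.996, 0.092, -0.0, -0.0]
wrist_force: [0.3, -0.3, -2.0]
grip_width: 0.0321
grip_force: 59.7
t 8.87 pos [ 0.5  -0.18  0.12] yaw 0.1843 tilt [-0. -0. -1.] F [ 0.3 -0.3 -2. ] w 0.0321 gf 59.7
offset [ -0.4   2.8 -22.6] twist z -0.04
[ 623.15 -157.87  105.44]
fwd,left,up,radius mm [-2.39 -1.04 -1.94 24.82] rms 0.47
side [(-60, -0.5), (-50, 0.1), (-40, 0.0), (-30, 0.6), (-20, 0.2), (-10, 0.4), (0, -0.1), (10, -0.4), (20, -0.5), (30, -0.9), (40, -0.6), (50, -0.2), (60, 0.1), (70, 0.9), (80, 1.1), (90, 0.3), (100, -0.2)]
top [(-80, -0.4), (-70, 0.0), (-60, 0.3), (-50, 0.1), (-40, -0.5), (-30, -0.3), (-20, -0.0), (-10, 0.4), (0, 0.7), (10, 0.6), (20, 0.2), (30, -0.5), (40, -0.6), (50, 0.3), (60, -0.3)]
```

View pics/c5.png

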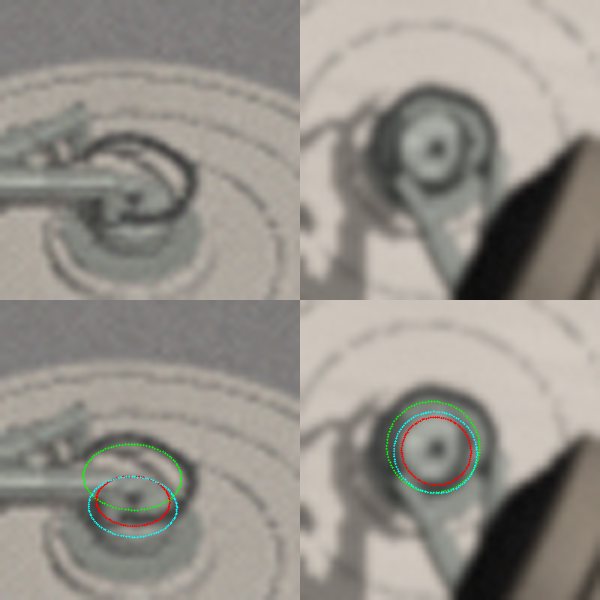

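Both views show the ring above the spindle end. In the top crop the ring arc has its front at (436,92), with the spindle centre at (436,148). Allowing for parallax, the ring is about 1.7 mm too far to +y. I'll correct that and go lower before measuring again.

```bash
python3 -m creep '{"offset":[[0,1,1],[0,1.7,3],[0,1.7,5],[0,1.7,6],[0,1.7,6],[0,1.7,6]],"twist":[[0,0,0],[0,0,0],[0,0,0],[0,0,0],[0,0,0],[0,0,0]],"claw":[0,0,0,0,0,0]}'
python3 - <<'E'
from fit import *
s=env.read_state();M=R.from_quat(s["tcp_rot"]).as_matrix();u=M[:,0]*[1,1,0]
P={n:env.grab_frame(n) for n in("side","top")}
sp=np.array([.6233,-.1606,0])
c=s["tool_pos"]+M@np.array([.130,0,.0155]);print(s["tool_pos"]*1e3,c*1e3)
for dz in(-.002,0,.002):
    print("z",c[2]+dz)
    for n in P: fit({n:P[n]},sp+[0,0,c[2]+dz],u,z=c[2]+dz,skip=[("side",-100,-70),("top",70,100)])
E
```

```text
time_s: 9.47
tool_pos: [0.4957, -0.1834, 0.1142]
tcp_rot: [0.996, 0.092, -0.0, -0.0]
wrist_force: [0.3, 0.7, -1.3]
grip_width: 0.0321
grip_force: 59.7
[ 495.7  -183.43  114.2 ] [ 623.49 -159.6    98.68]
z 0.09667744134167346
fwd,left,up,radius mm [-1.83  0.82  0.87 24.99] rms 0.66
side [(-60, 0.5), (-50, 0.2), (-40, -0.3), (-30, -1.4), (-20, -1.2), (-10, 0.6), (0, 0.7), (10, 0.1), (20, -0.3), (30, -0.6), (40, -0.2), (50, 0.4), (60, 0.9), (70, -0.1), (80, 1.0), (90, -0.1), (100, -0.7)]
fwd,left,up,radius mm [-0.33 -0.16 -0.   23.46] rms 0.54
top [(-100, -0.9), (-90, -0.0), (-80, 0.0), (-70, 0.5), (-60, 0.4), (-50, 0.0), (-40, -0.1), (-30, -0.9), (-20, -0.0), (-10, 0.4), (0, 0.9), (10, -0.1), (20, -0.7), (30, -0.9), (40, -0.3), (50, 0.3), (60, 0.8)]
z 0.09867744134167346
fwd,left,up,radius mm [-2.65 -1.29  0.   25.06] rms 0.65
side [(-60, 0.5), (-50, 0.0), (-40, -1.3), (-30, -1.5), (-20, 0.3), (-10, 0.6), (0, 0.4), (10, -0.2), (20, -0.5), (30, -0.7), (40, 0.0), (50, 0.5), (60, 0.6), (70, -0.3), (80, 0.8), (90, -0.0), (100, -0.5)]
fwd,left,up,radius mm [-0.63  0.19 -0.07 23.45] rms 0.52
top [(-100, -0.8), (-90, -0.1), (-80, 0.1), (-70, 0.5), (-60, 0.4), (-50, 0.1), (-40, -0.2), (-30, -0.8), (-20, 0.0), (-10, 0.4), (0, 0.8), (10, -0.1), (20, -0.7), (30, -0.8), (40, -0.3), (50, 0.2), (60, 0.9)]
z 0.10067744134167346
fwd,left,up,radius mm [-3.37 -3.05 -0.   24.89] rms 0.6
side [(-60, 0.5), (-50, -0.0), (-40, -1.4), (-30, -0.5), (-20, 0.7), (-10, 0.7), (0, 0.1), (10, -0.3), (20, -0.6), (30, -0.6), (40, 0.3), (50, 0.6), (60, 0.5), (70, -0.4), (80, 0.6), (90, -0.0), (100, -0.6)]
fwd,left,up,radius mm [-1.09  0.69  0.   23.59] rms 0.42
top [(-100, -0.7), (-90, -0.1), (-80, 0.1), (-70, 0.5), (-60, 0.4), (-50, 0.0), (-40, -0.1), (-30, -0.7), (-20, -0.1), (-10, 0.4), (0, 0.7), (10, -0.0), (20, -0.4), (30, -0.6), (40, -0.4), (50, 0.2), (60, 0.6)]
```

```bash
python3 -m creep '{"offset":[[-1,0,0],[-1,0,1],[-1,0,2.5],[-1,0,4],[-1,0,5],[-1,0,5]],"twist":[[0,0,0],[0,0,0],[0,0,0],[0,0,0],[0,0,0],[0,0,0]],"claw":[0,0,0,0,0,0]}'
python3 -m creep '{"offset":[[0,0,1],[0,0,2],[0,0,3],[0,0,3]],"twist":[[0,0,0],[0,0,0],[0,0,0],[0,0,0]],"claw":[0,0,0,0]}'
```

```text
time_s: 10.07
tool_pos: [0.4946, -0.1835, 0.109]
tcp_rot: [0.996, 0.092, -0.0, -0.0]
wrist_force: [-0.6, -0.2, -2.3]
grip_width: 0.0318
grip_force: 59.7
time_s: 10.4
tool_pos: [0.4947, -0.1836, 0.1061]
tcp_rot: [0.996, 0.092, -0.0, -0.0]
wrist_force: [-1.2, 0.4, -2.1]
grip_width: 0.0322
grip_force: 59.7
```

```bash
python3 -m creep '{"offset":[[0,0,1],[0,0,2],[0,0,3],[0,0,4],[0,0,4]],"twist":[[0,0,0],[0,0,0],[0,0,0],[0,0,0],[0,0,0]],"claw":[0,0,0,0,0]}'
python3 -m creep '{"offset":[[0,0,1],[0,0,2],[0,0,3],[0,0,4],[0,0,4]],"twist":[[0,0,0],[0,0,0],[0,0,0],[0,0,0],[0,0,0]],"claw":[0,0,0,0,0]}'
```

```text
time_s: 10.82
tool_pos: [0.4947, -0.1836, 0.1021]
tcp_rot: [0.996, 0.092, -0.0, -0.0]
wrist_force: [0.0, -0.5, -2.8]
grip_width: 0.0316
grip_force: 59.7
time_s: 11.23
tool_pos: [0.4947, -0.1836, 0.0981]
tcp_rot: [0.996, 0.092, -0.0, -0.0]
wrist_force: [0.0, 0.2, -3.3]
grip_width: 0.032
grip_force: 59.7
```

No contact so far. I'll feel for the washer in 1 mm steps.

```bash
for k in 1 2 3; do :; done; python3 -m creep '{"offset":[[0,0,0.5],[0,0,1],[0,0,1.5],[0,0,2],[0,0,2]],"twist":[[0,0,0],[0,0,0],[0,0,0],[0,0,0],[0,0,0]],"claw":[0,0,0,0,0]}'
python3 -m creep '{"offset":[[0,0,0.5],[0,0,1],[0,0,1],[0,0,1]],"twist":[[0,0,0],[0,0,0],[0,0,0],[0,0,0]],"claw":[0,0,0,0]}'
```

```text
time_s: 11.65
tool_pos: [0.4948, -0.1836, 0.0962]
tcp_rot: [0.996, 0.092, 0.0, 0.0]
wrist_force: [-0.7, 0.4, -1.7]
grip_width: 0.0319
grip_force: 59.7
time_s: 11.98
tool_pos: [0.4948, -0.1836, 0.0953]
tcp_rot: [0.996, 0.092, 0.0, 0.0]
wrist_force: [0.1, 0.4, -0.8]
grip_width: 0.0316
grip_force: 59.8
```

```bash
python3 - <<'E'
from fit import *
s=env.read_state();M=R.from_quat(s["tcp_rot"]).as_matrix();u=M[:,0]*[1,1,0];v=np.array([-u[1],u[0],0])
print(s["tool_pos"]*1e3,s["wrist_force"],s["wrist_torque"])
P={n:env.grab_frame(n) for n in("side","top")};sp=np.array([.6233,-.1606,0]);out=[]
for n,x,y in(("side",260,225),("top",325,170)):
    i=cv2.resize(P[n]["frame"][y:y+50,x:x+60],(480,400),interpolation=2);j=i.copy()
    for cc,r,col in((sp+[0,0,.078],.0285,(255,0,0)),(sp+[0,0,.0795],.01925,(0,255,0)),(sp+[0,0,.094],.0145,(0,0,255))):
        for t in np.linspace(0,6.28,100):
            q=(proj(P[n],cc+r*(np.cos(t)*u+np.sin(t)*v))[0]-[x,y]+.5)*8-.5;cv2.circle(j,tuple(int(w) for w in q.round()),1,col,-1)
    out.append(np.vstack([i,j]))
cv2.imwrite("pics/c6.png",cv2.resize(np.hstack(out),(720,600)))
for z in(.0795,.0815,.0835):
  for n in P: print(z);fit({n:P[n]},sp+[0,0,z],u,z=z,skip=[("side",-100,-70),("top",70,100)])
E
```

```text
[ 494.78 -183.63   95.27] [ 0.12  0.36 -0.8 ] [-0.    0.01  0.06]
0.0795
fwd,left,up,radius mm [ 4.02 -1.9  -1.21 18.63] rms 3.43
side [(-60, 0.7), (-50, 0.2), (-40, -0.9), (-30, -1.3), (-20, -1.0), (-10, -0.1), (0, 0.5), (10, 1.5), (20, 3.1), (60, -1.6), (70, -0.5), (80, -0.1), (100, 11.6)]
0.0795
fwd,left,up,radius mm [ 0.2  -0.53 -0.   23.15] rms 0.46
top [(-100, -0.8), (-90, -0.3), (-80, 0.1), (-70, 0.5), (-60, 0.5), (-50, 0.3), (-40, 0.2), (-30, -0.2), (-20, -0.3), (-10, -0.0), (0, -0.3), (10, 0.3), (20, 0.0), (30, -0.7), (40, -0.8), (50, 0.3), (60, 0.8)]
0.0815
fwd,left,up,radius mm [-9.65  2.63 -0.32 32.  ] rms 0.28
side [(-60, 0.1), (-50, 0.1), (-40, -0.4), (-30, -0.2), (-20, 0.2), (-10, 0.6), (0, -0.2), (10, 0.1), (20, -0.1)]
0.0815
fwd,left,up,radius mm [-0.22 -0.2   1.91 23.17] rms 0.42
top [(-100, -0.8), (-90, -0.2), (-80, 0.1), (-70, 0.3), (-60, 0.6), (-50, 0.4), (-40, 0.1), (-30, -0.3), (-20, -0.2), (-10, 0.0), (0, -0.4), (10, 0.3), (20, 0.1), (30, -0.5), (40, -0.9), (50, 0.3), (60, 0.5)]
0.0835
fwd,left,up,radius mm [-12.75   1.7   -5.08  34.52] rms 0.26
side [(-60, 0.2), (-50, -0.3), (-40, -0.2), (-30, -0.1), (-20, 0.5), (-10, 0.1), (0, -0.1), (10, -0.0)]
0.0835
fwd,left,up,radius mm [-0.45  0.04  0.02 23.04] rms 0.39
top [(-100, -0.9), (-90, -0.2), (-80, 0.1), (-70, 0.4), (-60, 0.4), (-50, 0.3), (-40, 0.1), (-30, -0.2), (-20, -0.2), (-10, 0.0), (0, -0.2), (10, 0.2), (20, -0.0), (30, -0.5), (40, -0.7), (50, 0.4), (60, 0.5)]
```

View pics/c6.png

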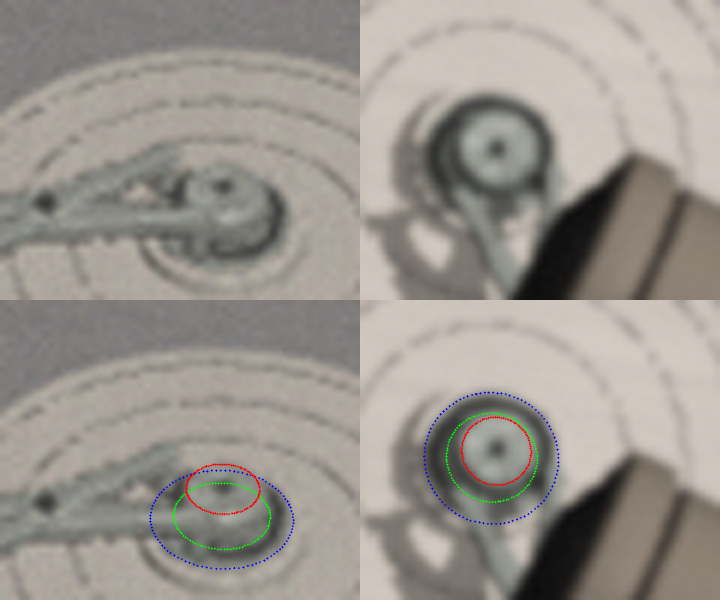

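The ring surrounds the spindle in both views, close to the washer: its front is at (280,212) in side and (490,100) in top, and it looks centred. I'll step down 0.5 mm at a time to find the contact.

```bash
q='from h import *
s=env.read_state();print(s["tool_pos"][2],s["wrist_force"].round(2),s["wrist_torque"].round(3),s["effort"][1:5].round(2))'
python3 -m creep '{"offset":[[0,0,0.5],[0,0,0.5],[0,0,0.5]],"twist":[[0,0,0],[0,0,0],[0,0,0]],"claw":[0,0,0]}' >/dev/null; python3 -c "$q"
python3 -m creep '{"offset":[[0,0,0.5],[0,0,0.5],[0,0,0.5]],"twist":[[0,0,0],[0,0,0],[0,0,0]],"claw":[0,0,0]}' >/dev/null; python3 -c "$q"
```

```text
0.09480346010300258 [-1.06 -0.05 -0.52] [-0.003 -0.033 -0.045] [-4.727e+01 -2.024e+01  2.000e-02 -3.000e-02]
0.09429794036662972 [-0.71 -0.08 -2.26] [0.011 0.051 0.019] [-4.726e+01 -2.021e+01  2.000e-02 -2.000e-02]
```

```bash
q='from h import *
s=env.read_state();print(s["tool_pos"][2],s["wrist_force"].round(2),s["wrist_torque"].round(3),s["effort"][1:5].round(2))'
python3 -m creep '{"offset":[[0,0,0.5],[0,0,0.5],[0,0,0.5]],"twist":[[0,0,0],[0,0,0],[0,0,0]],"claw":[0,0,0]}' >/dev/null; python3 -c "$q"
python3 -m creep '{"offset":[[0,0,0.5],[0,0,0.5],[0,0,0.5]],"twist":[[0,0,0],[0,0,0],[0,0,0]],"claw":[0,0,0]}' >/dev/null; python3 -c "$q"
```

```text
0.09379484695540753 [-0.96 -0.13 -0.54] [-0.052  0.052  0.028] [-4.715e+01 -2.017e+01  3.000e-02 -5.000e-02]
0.09332186623965655 [ 0.18 -0.43 -1.45] [ 0.011  0.024 -0.04 ] [-46.98 -20.13   0.06  -0.08]
```

```bash
q='from h import *
s=env.read_state();print(s["tool_pos"][2],s["wrist_force"].round(2),s["wrist_torque"].round(3),s["effort"][1:5].round(2))'
python3 -m creep '{"offset":[[0,0,0.5],[0,0,0.5],[0,0,0.5]],"twist":[[0,0,0],[0,0,0],[0,0,0]],"claw":[0,0,0]}' >/dev/null; python3 -c "$q"
python3 -m creep '{"offset":[[0,0,0.5],[0,0,0.5],[0,0,0.5]],"twist":[[0,0,0],[0,0,0],[0,0,0]],"claw":[0,0,0]}' >/dev/null; python3 -c "$q"
```

```text
0.09280062677919787 [-1.07 -0.99 -0.7 ] [-0.042  0.054 -0.009] [-46.82 -20.11   0.1   -0.12]
0.09231299253022243 [-1.07 -0.27 -0.23] [-0.064  0.078 -0.022] [-46.66 -20.06   0.12  -0.14]
```

Joint torques show a light contact beginning at about z = 0.094. I'll back off to just there and check once more.

```bash
python3 -m creep '{"offset":[[0,0,-0.5],[0,0,-1],[0,0,-1.3],[0,0,-1.3],[0,0,-1.3],[0,0,-1.3]],"twist":[[0,0,0],[0,0,0],[0,0,0],[0,0,0],[0,0,0],[0,0,0]],"claw":[0,0,0,0,0,0]}'
python3 - <<'E'
from fit import *
s=env.read_state();M=R.from_quat(s["tcp_rot"]).as_matrix();u=M[:,0]*[1,1,0];v=np.array([-u[1],u[0],0])
print(s["wrist_torque"].round(3),s["effort"][1:5].round(2))
P={n:env.grab_frame(n) for n in("side","top")};sp=np.array([.6233,-.1606,0]);out=[]
fit({"top":P["top"]},sp+[0,0,.0795],u,z=.0795,skip=[("top",70,100)])
for n,x,y in(("side",235,225),("top",325,170)):
    out.append(cv2.resize(P[n]["frame"][y:y+50,x:x+80] if n=="side" else P[n]["frame"][y:y+50,x:x+50],(480 if n=="side" else 300,300),interpolation=2))
cv2.imwrite("pics/c7.png",np.hstack(out))
E
```

```text
time_s: 14.08
tool_pos: [0.4948, -0.1836, 0.0936]
tcp_rot: [0.996, 0.092, 0.0, 0.0]
wrist_force: [-0.2, -0.3, -0.5]
grip_width: 0.032
grip_force: 59.8
[-0.   -0.07 -0.06] [-47.12 -19.92  -0.06   0.1 ]
fwd,left,up,radius mm [ 0.39 -0.56 -0.   23.06] rms 0.52
top [(-100, -0.7), (-90, -0.2), (-80, 0.1), (-70, 0.5), (-60, 0.5), (-50, 0.3), (-40, -0.1), (-30, -0.3), (-20, -0.2), (-10, 0.3), (0, -0.0), (10, 0.3), (20, -0.2), (30, -1.1), (40, -0.6), (50, 0.3), (60, 1.2)]
```

View pics/c7.png

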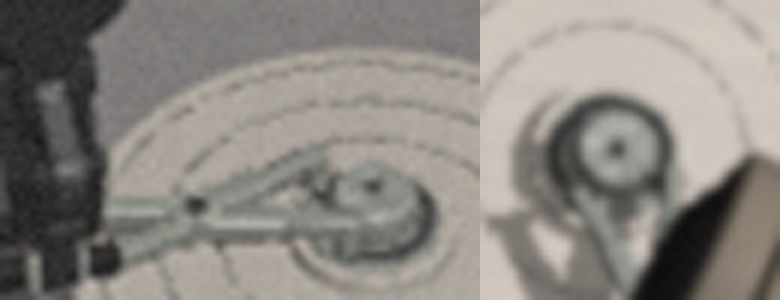

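In this last picture the ring sits low around the spindle (front at (430,210) in side), is centred in the top crop at (610,148), and the pliers are still squeezed. I'm handing it in.

```bash
python3 -c "
from workcell import env
print(env.close_job())"
```

```text
the job is handed in; nothing more can be done
None
```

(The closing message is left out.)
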